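Tighten the leather gluing press crisscross

TASK

Tighten the four bar knobs of the gluing press evenly in two passes, clockwise and in crisscross order, so that each knob is followed by the one diagonally opposite. In the first pass turn every knob to about half way (its bar at 45 degrees to the press's sides); only when all four are there, go round crisscross again and turn each to its stop, its bar in line with the press's long side.

Things in the scene. Friction and masses are not known exactly. Their poses are not given: they have to be found in the camera images.
- press: gluing press fixed to the bench: dark base 200 x 250 x 24 mm, leather panel, plywood top board 190 x 240 mm, its face 50 mm above the origin, a black bar knob near each corner. Origin: centre of the underside. x: along the short side, away from the robot (yaw within 0.35 rad); y: long side; z up. A white bone folder 6 mm thick lies on the board. Not the small clamp with two knobs.
- knob_a (a joint): near left knob seen by the robot, diagonal to knob_c; axis upright at (-70, +95) mm in the press's x, y. Bar 56 long, 14 thick, 24 high, middle 82 mm above the press's origin, on a foot 30 wide, 20 high; does not sink. Value: rad clockwise from above. 0 loose: bar along the press's x; 0.785 half way; 1.57 stop: bar along its y. Starts at 0 to 0.25; stiff (0.08 N m), stays where left.
- knob_b (a joint): near right knob seen by the robot, diagonal to knob_d; axis upright at (-70, -95) mm in the press's x, y. Bar 56 long, 14 thick, 24 high, middle 82 mm above the press's origin, on a foot 30 wide, 20 high; does not sink. Value: rad clockwise from above. 0 loose: bar along the press's x; 0.785 half way; 1.57 stop: bar along its y. Starts at 0 to 0.25; stiff (0.08 N m), stays where left.
- knob_c (a joint): far right knob seen by the robot, diagonal to knob_a; axis upright at (+70, -95) mm in the press's x, y. Bar 56 long, 14 thick, 24 high, middle 82 mm above the press's origin, on a foot 30 wide, 20 high; does not sink. Value: rad clockwise from above. 0 loose: bar along the press's x; 0.785 half way; 1.57 stop: bar along its y. Starts at 0 to 0.25; stiff (0.08 N m), stays where left.
- knob_d (a joint): far left knob seen by the robot, diagonal to knob_b; axis upright at (+70, +95) mm in the press's x, y. Bar 56 long, 14 thick, 24 high, middle 82 mm above the press's origin, on a foot 30 wide, 20 high; does not sink. Value: rad clockwise from above. 0 loose: bar along the press's x; 0.785 half way; 1.57 stop: bar along its y. Starts at 0 to 0.25; stiff (0.08 N m), stays where left.

How it is judged:
By the outcome, as a careful person would: the job done as asked, in the order asked, and still so for the second after the job is handed in, with the robot touching nothing.
It also fails if it takes over 72 s, if anything falls off the work surface, if the arm or the gripper's body presses on something with over 40 N, if the wrist force passes 120 N, or if a joint passes its speed limit or range.

ROBOT

A 6-joint arm with a two-finger parallel gripper is mounted at the origin on the work surface. World frame = base frame: x ahead of the robot, y to its left, z up, the work surface at z = 0. Lengths are in mm, angles in rad, forces in N, time in s.
With the tool pointing down it reaches from about 275 to 1000 mm from the base axis. Payload 8.4 kg.
Tool frame: the origin (TCP) lies between the finger pads; the fingertips stand 22 mm ahead of it and the grasp point (between the pads) lies 3 mm ahead of it (r.nose_length is the z of the fingertips in the tool frame, in mm); z points along the fingers, y is the line along which they close (so a half turn about z gives the same grasp; the last joint's range is limited). The gripper opens to 85 mm and grips with 20 to 120 N. Pads are 22 mm wide; open, the fingers measure 114 mm over their backs; the gripper's body (76 mm by 85 mm) begins 54 mm behind the grasp point. The pads swing forward as they close: fully open they stand 13 mm farther back than shut.
Start: joints at [-1.344, 0.353, 1.633, -0, 1.155, -0.002], TCP at [141.754, -608.715, 253.281] pointing down, gripper open.
Joint ranges: [-2.63, 2.63], [-0.92, 2.1], [0.06, 2.66], [-1.3, 4.44], [0, 2.69], [-3.02, 3.02]. Speed limits (rad/s): [2.22, 2.22, 2.79, 3.14, 3.14, 3.14].

INTERFACE

Orientations are given as [roll, pitch, yaw] about the fixed x, y, z axes, in that order (R = Rz(yaw) Ry(pitch) Rx(roll)).
In Python, from rig import r, cams gives the robot as it stands (r), with the cameras (cams).
- The arm moves only by the shell command python3 steer.py 'ROWS' [FORCE]. ROWS is a JSON list of rows, 1 to 5 of them, each an object with the fields wx, wy, wz (a rotation vector in shares of 2 pi rad (1.0 is 2 pi rad)), dx, dy, dz (the shift in a scale on which 1.0 is 600 mm), aperture (the opening from 0.0 (shut) to 1.0 (fully open)); a field left out counts as zero (the opening has to be given); each row shifts and turns the commanded pose from where the row before left it, along the tool's axes as they then stand; what a row does not reach is not made up. A row lasts 1/12 s, in which the tool goes at most 41.7 mm and 0.125 rad, less where a joint would pass 70% of its speed; a pose out of reach is approached as far as the arm can. The fingers move at their own pace and stop on an object; FORCE is the grip in N (left out, the last holds). Time passes only in rows, so rows that do not move let the fingers close. It prints the time, the measured TCP pose, the force, the opening and the grip force at its end. Input that does not fit is refused with a message, and nothing moves.
- r.sense(): the state, without advancing time (a new reading comes with each control period).
- cams.grab_frame(name): name is "side" or "top" or "wrist"; returns the picture (400x640x3 uint8, red, green, blue); there is no depth.
- cams.camera_params(name): a dict with "fx", "fy", "cx", "cy" (pixels), "rvec" (rotation vector, rad) and "tvec" (3), from world to camera coordinates, as OpenCV has them. Camera axes: x right, y down, z forward; pixel columns grow to the right and rows downward; lengths in mm; the calibration is good to about 2 mm. A picture is of the moment at which its call begins: read the wrist's pose just before it. camera_params takes no time and is no camera call; for the wrist camera it gives the pose at the moment of the call.
- r.sign_off(): hands the job in; it is judged then, once.
The state is a dict: "clock": time; "qpos": joint angles; "qvel": joint speeds; "joint_efforts": joint torques, N m; "eef_pos": TCP position; "tcp_rot": TCP orientation; "contact_force": force on the tool from outside, world axes, zero at the start; "wrist_torque": the same for the moment, N m; "opening": opening from 0.0 (shut) to 1.0 (fully open); "grasp_force": force on a finger pad.
Only numpy, scipy, OpenCV 4.12 (cv2) and the standard library are available. Lean on these libraries where they do the work, as an engineer would, in place of code of your own. Each camera call takes 0.05 s, during which the arm holds its last target. There are 200 camera calls.

## Working session

There is one attempt and no reset: what is moved stays moved. The work goes in short steps, Python scripts to look and compute and a shell command to move; the robot and the scene stay as the last step left them, time stands still between calls to the robot, and variables do not carry over. Pictures are saved under pics/ and viewed, at most 10 in all, crops included, and the job is handed in when it is done.

```bash
ls; mkdir -p pics; python3 - <<'E'
from rig import r, cams
import cv2,numpy as np
s=r.sense();print(s)
for n in ["top","side"]:
    f=cams.grab_frame(n);cv2.imwrite(f"pics/{n}0.png",f[:,:,::-1]);print(n,cams.camera_params(n))
E
```

```text
pics
rig.py
steer.py
{'clock': 0.0, 'qpos': array([-1.34438249e+00,  3.53635474e-01,  1.63415333e+00,  1.67767136e-05,
        1.15524888e+00, -2.44337981e-03]), 'qvel': array([ 0.00114808,  0.00189782,  0.00100418,  0.00143585,  0.00158273,
       -0.00043417]), 'joint_efforts': array([ 2.92305034e-03, -6.05246258e+01, -3.42063296e+01,  9.55900873e-05,
        9.47721797e-03, -1.61426482e-05]), 'eef_pos': array([ 141.66291052, -608.24922414,  252.56138882]), 'tcp_rot': array([-3.14014767e+00, -1.88698351e-05,  2.28850419e-01]), 'contact_force': array([ 0.22648341,  0.62536469, -0.12706397]), 'wrist_torque': array([0.02252858, 0.00726627, 0.05145871]), 'grasp_force': 0.0, 'opening': 1.003201271949138}
top {'fx': 367.3889070741218, 'fy': 367.3889070741218, 'cx': 319.2178002118122, 'cy': 203.82911662947254, 'rvec': array([ 2.16386801, -2.2208875 ,  0.0999922 ]), 'tvec': array([ 62.14104822, 552.42547387, 664.62628368])}
side {'fx': 500.5195868274633, 'fy': 500.5195868274633, 'cx': 312.1017297891623, 'cy': 202.8964353456946, 'rvec': array([ 2.28897765, -0.03097914,  0.0443495 ]), 'tvec': array([-570.22262374,  104.32580521,  978.29441322])}
```

View pics/top0.png

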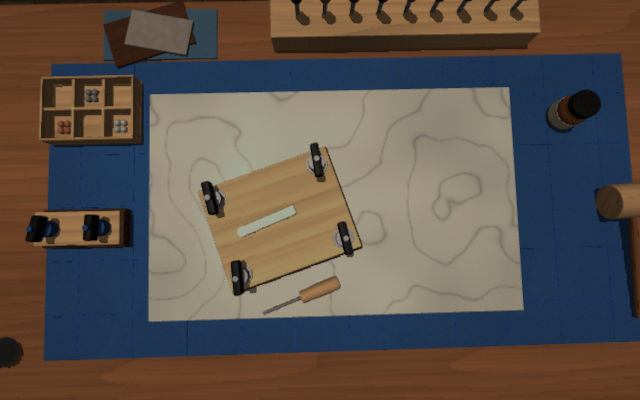

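View pics/side0.png

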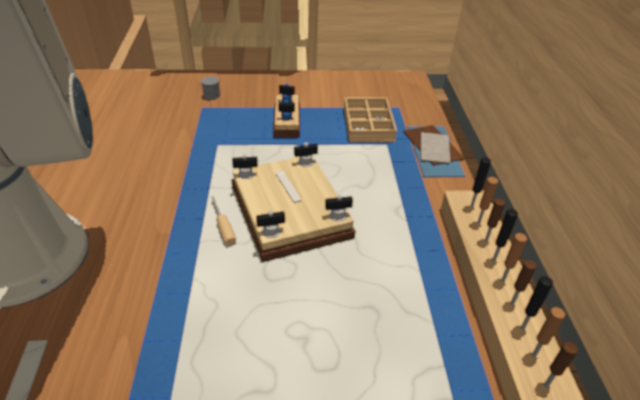

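The top view shows the press near (280,217). Its knobs are a (238,277), b (344,238), c (317,160) and d (210,198), with the bone folder on the board at (267,221). The decoy clamp is at the left (75,228). The side view shows the same knobs at about (271,220) near, (339,204), (245,163) and (305,151).

```bash
cat > h.py <<'E'
import cv2,numpy as np
def P(c): 
    R=cv2.Rodrigues(c["rvec"])[0];K=np.array([[c["fx"],0,c["cx"]],[0,c["fy"],c["cy"]],[0,0,1]]);return K,R,np.array(c["tvec"])
def ray(c,uv):
    K,R,t=P(c);return -R.T@t, R.T@np.linalg.solve(K,np.array([uv[0],uv[1],1.]))
def onplane(c,uv,z):
    o,d=ray(c,uv);return (o+d*(z-o[2])/d[2])
def tri(c1,u1,c2,u2):
    o1,d1=ray(c1,u1);o2,d2=ray(c2,u2);d1/=np.linalg.norm(d1);d2/=np.linalg.norm(d2)
    A=np.c_[d1,-d2];s=np.linalg.lstsq(A,o2-o1,rcond=None)[0];a=o1+d1*s[0];b=o2+d2*s[1]
    return (a+b)/2,np.linalg.norm(a-b)
def blobs(img,box,thr=45,amin=60):
    x0,y0,x1,y1=box;m=(img[y0:y1,x0:x1].max(2)<thr).astype(np.uint8)
    out=[]
    for k in cv2.findContours(m,cv2.RETR_EXTERNAL,cv2.CHAIN_APPROX_NONE)[0]:
        if cv2.contourArea(k)>=amin:
            k=k+np.array([x0,y0]);out.append((cv2.minAreaRect(k),cv2.contourArea(k),k))
    return out
E
python3 - <<'E'
from rig import r, cams
from h import *
T=cv2.imread("pics/top0.png");S=cv2.imread("pics/side0.png")
for n,I,b in(("top",T,(190,130,370,310)),("side",S,(225,135,360,240))):
    for q,a,k in blobs(I,b,40): print(n,np.round(q[0],1),np.round(q[1],1),round(q[2]),a)
ct,cs=cams.camera_params("top"),cams.camera_params("side")
print(r.nose_length)
import numpy as np
m=[]
big=np.hstack([cv2.resize(T[130:310,190:370],(540,540),interpolation=2)])
E
python3 -c "
import cv2
T=cv2.imread('pics/top0.png');S=cv2.imread('pics/side0.png')
cv2.imwrite('pics/c1.png',cv2.vconcat([cv2.resize(T[130:310,180:380],(330,297)),cv2.resize(S[130:270,220:375],(330,298))]) if 0 else cv2.hconcat([cv2.resize(T[140:300,190:370],None,fx=2.5,fy=2.5),cv2.resize(S[130:290,225:365],None,fx=2.5,fy=2.5)])) "
```

```text
top [240.3 277.2] [33.3 16.4] 84 275.0
top [345.3 238.2] [33.   9.5] 77 180.5
top [213. 197.] [33. 17.] 76 269.0
top [317.5 167. ] [ 9. 18.] 0 79.5
top [314.8 150. ] [12.8  7.7] 81 65.0
side [270.4 219.6] [ 8.8 25.8] 81 175.0
side [338.6 203.7] [ 8.5 23.7] 84 156.5
side [244.5 162.5] [ 7. 21.] 90 128.0
side [305.2 150.5] [ 8.  20.5] 84 119.5
22.0
```

View pics/c1.png

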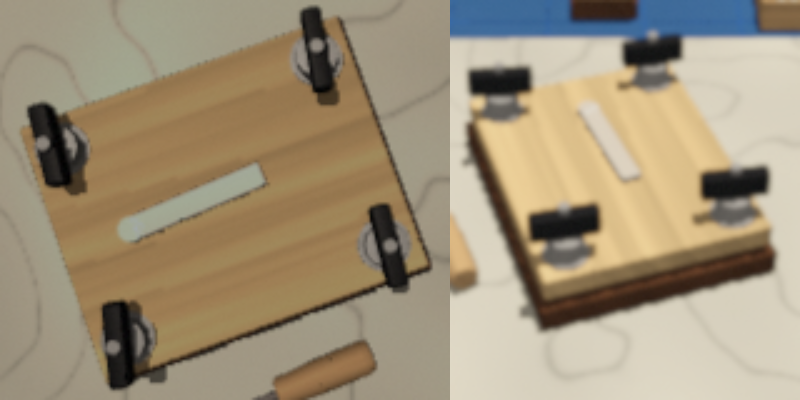

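The left crop (top view) shows the silver pins on the knob tops at full-image a (234.8,278.8), b (346,238), c (316.8,158.4) and d (207.2,197.2). In the side view the same pins are at about a (245,157.6), b (271,214), c (339,198) and d (305.8,145.2).

```bash
python3 - <<'E'
from rig import r, cams
from h import *
ct,cs=cams.camera_params("top"),cams.camera_params("side")
T=dict(a=(234.8,278.8),b=(346,238),c=(316.8,158.4),d=(207.2,197.2))
S=dict(a=(245,157.6),b=(271,214),c=(339,198),d=(305.8,145.2))
W=np.array([tri(ct,T[k],cs,S[k])[0] for k in"abcd"]);E=[round(tri(ct,T[k],cs,S[k])[1],1) for k in"abcd"]
print(W.round(1),E)
M=np.array([[-70,95],[-70,-95],[70,-95],[70,95.]])
for Q in(W[:,:2],np.array([onplane(ct,T[k],96)[:2] for k in"abcd"])):
    A=Q-Q.mean(0);psi=np.arctan2((M[:,0]*A[:,1]-M[:,1]*A[:,0]).sum(),(M*A).sum());c,s=np.cos(psi),np.sin(psi)
    F=M@np.array([[c,s],[-s,c]])+Q.mean(0);print("psi",psi,Q.mean(0),F.round(1).tolist(),np.abs(F-Q).max())
E
```

```text
[[430.7 189.1  98. ]
 [491.3   7.   99.7]
 [623.3  51.3 100. ]
 [563.4 232.5  99.6]] [np.float64(1.5), np.float64(0.8), np.float64(0.6), np.float64(0.4)]
psi 0.32009144207761303 [527.16019712 119.95494027] [[430.8, 188.1], [490.6, 7.8], [623.5, 51.8], [563.7, 232.2]] 1.0090271979118484
psi 0.320684980534867 [527.20681596 120.22363661] [[430.8, 188.3], [490.7, 8.0], [623.6, 52.1], [563.7, 232.4]] 1.378303049433697
```

```bash
cat >> h.py <<'E'
PSI=0.3204; K=dict(a=(430.8,188.2),b=(490.7,7.9),c=(623.5,52.0),d=(563.7,232.3))
def go(xy,z,v):
    "shift in tool axes and rz to reach xy, z with tool x along a bar at value v"
    from rig import r, cams
    s=r.sense();p=s["eef_pos"];y=s["tcp_rot"][2];d=np.array([xy[0]-p[0],xy[1]-p[1]]);c,n=np.cos(y),np.sin(y)
    dy=(np.pi+PSI-v-y)
    print("t",round(float(s["clock"]),2),"shift",np.round([d@[c,n],d@[n,-c],p[2]-z],1),"rz",round(float(-((dy+1.2)%(2*np.pi)-1.2)),3))
E
python3 - <<'E'
from rig import r, cams
from h import *
T=cv2.imread("pics/top0.png");ct=cams.camera_params("top")
for k,b in dict(a=(220,255,255,300),b=(330,215,360,262),c=(300,138,330,182),d=(195,178,227,220)).items():
    B=max(blobs(T,b,50),key=lambda q:q[1]);W=np.array([onplane(ct,p[0],94)[:2] for p in B[2]],np.float32)
    (c,sz,an)=cv2.minAreaRect(W)
    if sz[0]<sz[1]: an+=90
    an=(an+90)%180-90
    print(k,np.round(c,1),np.round(sz,1),"v",round(PSI-np.radians(an),3))
go(K["a"],160,0.2)
E
```

```text
a [432.8 184.2] [53.6 34.6] v -0.072
b [490.5   8.7] [54.2 25.6] v -0.161
c [609.2  50.6] [31.  18.9] v 0.2
d [563.9 223.7] [56.3 29.4] v 0.083
t 0.1 shift [ 462.2 -710.2   92.6] rz -3.033
```

The manual's scale: shifts go in shares of 600 mm and turns go in shares of 2 pi rad. Converting my numbers, -32.3 mm is -0.0538, 21 mm is 0.035, -0.06 rad is -0.0095.

```bash

python3 steer.py '[{"dx": 0.0175,"dy": -0.0267,"aperture": 1},{"wz": -0.0095,"dx": 0.035,"dy": -0.0538,"aperture": 1},{"dx": 0.035,"dy": -0.0538,"aperture": 1},{"dx": 0.035,"dy": -0.0538,"aperture": 1},{"dx": 0.035,"dy": -0.0538,"aperture": 1}]' 40
python3 steer.py '[{"dx": 0.035,"dy": -0.0538,"aperture": 1},{"dx": 0.035,"dy": -0.0538,"aperture": 1},{"dx": 0.035,"dy": -0.0538,"aperture": 1},{"dx": 0.035,"dy": -0.0538,"aperture": 1},{"dx": 0.035,"dy": -0.0538,"aperture": 1}]'
python3 steer.py '[{"dx": 0.035,"dy": -0.0538,"aperture": 1},{"dx": 0.035,"dy": -0.0538,"aperture": 1},{"dx": 0.035,"dy": -0.0538,"aperture": 1},{"dx": 0.035,"dy": -0.0538,"aperture": 1},{"dx": 0.035,"dy": -0.0538,"aperture": 1}]'
python3 steer.py '[{"wz": -0.0199,"aperture": 1},{"wz": -0.0199,"aperture": 1},{"wz": -0.0199,"aperture": 1},{"wz": -0.0199,"aperture": 1},{"wz": -0.0199,"aperture": 1}]'
python3 steer.py '[{"wz": -0.0199,"aperture": 1},{"wz": -0.0199,"aperture": 1},{"wz": -0.0199,"aperture": 1},{"wz": -0.0199,"aperture": 1},{"wz": -0.0199,"aperture": 1}]'
python3 steer.py '[{"wz": -0.0199,"aperture": 1},{"wz": -0.0199,"aperture": 1},{"wz": -0.0199,"aperture": 1},{"wz": -0.0199,"aperture": 1},{"wz": -0.0199,"aperture": 1}]'
python3 steer.py '[{"wz": -0.0199,"aperture": 1},{"wz": -0.0199,"aperture": 1},{"wz": -0.0199,"aperture": 1},{"wz": -0.0199,"aperture": 1},{"wz": -0.0199,"aperture": 1}]'
python3 -c "
from h import *
go(K['a'],250,.2)"
```

```text
clock: 0.52
eef_pos: [194.3, -441.8, 252.8]
tcp_rot: [-3.141, -0.0, 0.288]
contact_force: [0.9, 0.1, 0.4]
opening: 1.003
grasp_force: 0.0
clock: 0.93
eef_pos: [248.7, -257.2, 253.1]
tcp_rot: [-3.142, -0.0, 0.288]
contact_force: [0.5, -0.1, -0.8]
opening: 1.002
grasp_force: 0.0
clock: 1.35
eef_pos: [303.4, -72.5, 253.4]
tcp_rot: [3.141, -0.001, 0.288]
contact_force: [1.5, 0.4, -0.0]
opening: 1.0
grasp_force: 0.0
clock: 1.77
eef_pos: [303.4, -73.9, 253.1]
tcp_rot: [-3.141, 0.0, 0.921]
contact_force: [-0.3, 0.7, 0.1]
opening: 1.005
grasp_force: 0.0
clock: 2.18
eef_pos: [303.3, -74.2, 253.1]
tcp_rot: [-3.141, -0.0, 1.545]
contact_force: [0.2, -1.4, 0.4]
opening: 1.0
grasp_force: 0.0
clock: 2.6
eef_pos: [303.3, -74.2, 253.1]
tcp_rot: [-3.141, -0.0, 2.17]
contact_force: [1.0, -0.3, -0.3]
opening: 0.999
grasp_force: 0.0
clock: 3.02
eef_pos: [303.3, -74.2, 253.1]
tcp_rot: [-3.142, -0.0, 2.795]
contact_force: [0.2, 0.3, -0.1]
opening: 1.0
grasp_force: 0.0
t 3.02 shift [-30.8 290.1   3.1] rz -0.467
```

To row units: 30.7 mm is 0.0512, -19.8 mm is -0.033, -0.117 rad is -0.0186.

```bash

python3 steer.py '[{"wz": -0.0186,"aperture": 1},{"wz": -0.0186,"aperture": 1},{"wz": -0.0186,"aperture": 1},{"wz": -0.0185,"aperture": 1},{"dx": -0.033,"dy": 0.0512,"aperture": 1}]'
python3 steer.py '[{"dx": -0.033,"dy": 0.0512,"aperture": 1},{"dx": -0.033,"dy": 0.0512,"aperture": 1},{"dx": -0.033,"dy": 0.0512,"aperture": 1},{"dx": -0.033,"dy": 0.0512,"aperture": 1},{"dx": -0.033,"dy": 0.0512,"aperture": 1}]'
python3 steer.py '[{"dx": -0.033,"dy": 0.0512,"aperture": 1},{"dx": -0.033,"dy": 0.0512,"aperture": 1},{"aperture": 1}]'
python3 -c "
from h import *
from rig import r, cams
go(K['a'],95,.2)
c=cams.camera_params('wrist');f=cams.grab_frame('wrist');print(c,r.sense()['tcp_rot'])
cv2.imwrite('pics/w1.png',f[:,:,::-1])
Kk,R,t=P(c)
for k,p in K.items():
  q=Kk@(R@np.array([*p,99.])+t);print(k,q[:2]/q[2])
"
```

```text
clock: 3.43
eef_pos: [318.2, -44.9, 253.0]
tcp_rot: [-3.14, -0.001, -3.016]
contact_force: [1.3, -0.0, -0.8]
opening: 1.003
grasp_force: 0.0
clock: 3.85
eef_pos: [400.9, 124.1, 253.2]
tcp_rot: [-3.142, -0.0, -3.027]
contact_force: [1.4, -0.7, 0.1]
opening: 0.999
grasp_force: 0.0
clock: 4.1
eef_pos: [435.7, 192.7, 253.4]
tcp_rot: [3.139, 0.003, -3.025]
contact_force: [-0.4, 0.1, -0.2]
opening: 0.999
grasp_force: 0.0
t 4.1 shift [  5.4  -3.9 158.4] rz -0.004
{'fx': 304.7341360337544, 'fy': 304.7341360337544, 'cx': 322.98171978306164, 'cy': 202.11867554685676, 'rvec': array([-1.94598727, -2.18512107, -0.33108667]), 'tvec': array([-142.12536323, -473.75490614,  244.47913038])} [ 3.14126944e+00 -5.72072928e-06 -3.02436655e+00]
a [317.77505306 186.00220864]
b [124.89955497 225.04699543]
c [174.81124515 341.71369169]
d [345.24711063 311.61557785]
```

View pics/w1.png

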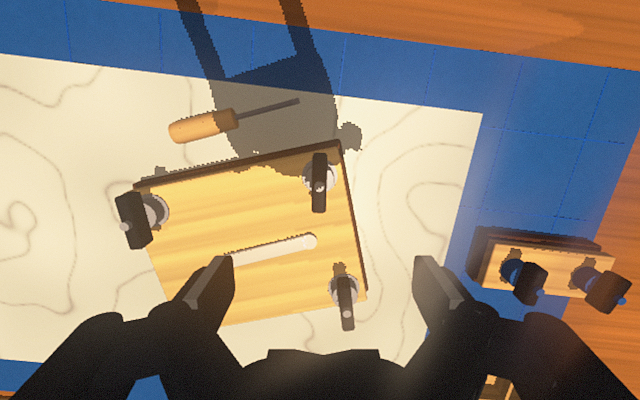

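The wrist view agrees with the map: a's pin is at (319,187) against a prediction of (318,186). I can read bar edges here at a (312,155)-(312,212), d (335,280)-(343,330) and b (115,196)-(128,248).

```bash
cat >> h.py <<'E'
def edgev(c,p,q,z=94):
    d=onplane(c,p,z)-onplane(c,q,z);an=np.arctan2(d[1],d[0]);return (PSI-an+np.pi/2)%np.pi-np.pi/2
def bars(img,c):
    from rig import r, cams
    K_,R,t=P(c);g=cv2.cvtColor(img,cv2.COLOR_RGB2GRAY);lsd=cv2.createLineSegmentDetector()
    L=lsd.detect(g)[0][:,0]
    for k,p in K.items():
        q=K_@(R@np.array([*p,94.])+t);q=q[:2]/q[2];o=[]
        for l in L:
            m=(l[:2]+l[2:])/2;n=np.hypot(*(l[:2]-l[2:]))
            w=np.linalg.norm(onplane(c,l[:2],94)-onplane(c,l[2:],94))
            mw=onplane(c,m,94)[:2]
            if 28<w<70 and np.linalg.norm(mw-p)<28: o.append((round(float(edgev(c,l[:2],l[2:])),2),round(float(w))))
        print(k,q.round(),o)
E
python3 - <<'E'
from rig import r, cams
from h import *
bars(cv2.imread("pics/w1.png")[:,:,::-1].copy(),cams.camera_params("wrist"))
print("top");bars(cv2.imread("pics/top0.png")[:,:,::-1].copy(),cams.camera_params("top"))
E
```

```text
a [320. 187.] [(0.23, 38), (0.27, 35)]
b [131. 225.] [(0.07, 31)]
c [179. 340.] []
d [347. 311.] [(0.06, 39), (0.09, 51)]
top
a [236. 278.] [(0.16, 29), (0.25, 43)]
b [345. 238.] [(0.09, 47), (0.1, 47)]
c [316. 159.] [(0.18, 39), (-0.19, 29)]
d [208. 197.] [(0.1, 41), (0.07, 28)]
```

To row units: 40 mm is 0.0667, 5.4 mm is 0.009, 0.026 rad is 0.0041.

```bash

python3 steer.py '[{"wz": 0.0041,"dx": 0.009,"dy": -0.0065,"dz": 0.05,"aperture": 0.7},{"dz": 0.0667,"aperture": 0.6},{"dz": 0.0667,"aperture": 0.6},{"dz": 0.05,"aperture": 0.6},{"dz": 0.03,"aperture": 0.6}]'
python3 steer.py '[{"aperture": 0.6}]'
python3 -c "
from h import *
go(K['a'],95,.23)"
```

```text
clock: 4.57
eef_pos: [425.6, 181.6, 92.3]
tcp_rot: [-3.14, -0.004, -3.054]
contact_force: [-0.8, -0.6, 0.2]
opening: 0.599
grasp_force: 0.0
clock: 4.65
eef_pos: [424.9, 181.3, 91.9]
tcp_rot: [-3.139, -0.007, -3.054]
contact_force: [-0.7, 0.1, -0.3]
opening: 0.602
grasp_force: 0.0
t 4.65 shift [-6.5  6.4 -3.1] rz -0.003
```

To row units: -6.5 mm is -0.0108, 6.4 mm is 0.0107.

```bash

python3 steer.py '[{"dx": -0.0108,"dy": 0.0107,"dz": -0.005,"aperture": 0.6},{"aperture": 0.6},{"aperture": 0.6}]'
python3 -c "
from h import *
go(K['a'],95,.23)"
```

```text
clock: 4.9
eef_pos: [435.7, 191.0, 100.2]
tcp_rot: [3.14, 0.004, -3.053]
contact_force: [-0.2, 0.0, 0.5]
opening: 0.598
grasp_force: 0.0
t 4.9 shift [ 5.2 -2.4  5.2] rz -0.002
```

```bash
for i in 1 2 3 4 5 6; do python3 steer.py '[{"aperture": 0.6}]' | grep eef; done
```

```text
eef_pos: [435.0, 190.7, 99.8]
eef_pos: [434.5, 190.4, 99.4]
eef_pos: [434.2, 190.3, 99.0]
eef_pos: [434.0, 190.2, 98.7]
eef_pos: [434.0, 190.2, 98.5]
eef_pos: [433.9, 190.2, 98.3]
```

To row units: 1.7 mm is 0.0028, 1.6 mm is 0.0027.

```bash

python3 steer.py '[{"dx": 0.0027,"dy": -0.0013,"dz": 0.0027,"aperture": 0.6},{"dx": 0.0028,"dy": -0.0015,"dz": 0.0027,"aperture": 0.5},{"aperture": 0.4},{"aperture": 0.3},{"aperture": 0.3}]' 40
python3 steer.py '[{"aperture": 0},{"aperture": 0},{"aperture": 0},{"aperture": 0}]'
python3 -c "
from h import *
go(K['a'],95,.23)"
```

```text
clock: 5.82
eef_pos: [430.8, 188.2, 95.0]
tcp_rot: [-3.142, -0.0, -3.053]
contact_force: [0.1, 0.4, -0.4]
opening: 0.3
grasp_force: 0.0
clock: 6.15
eef_pos: [431.1, 188.5, 95.4]
tcp_rot: [3.141, 0.001, -3.053]
contact_force: [-1.1, 0.7, 6.1]
opening: 0.157
grasp_force: 42.7
t 6.15 shift [ 0.3 -0.2  0.4] rz -0.002
```

To row units: 0.1 rad is 0.0159.

```bash

python3 steer.py '[{"wz": 0.0143,"aperture": 0},{"wz": 0.0159,"aperture": 0},{"wz": 0.0159,"aperture": 0},{"wz": 0.0159,"aperture": 0},{"wz": 0.0159,"aperture": 0}]'
python3 steer.py '[{"wz": 0.0103,"aperture": 0},{"aperture": 0},{"aperture": 0}]'
python3 -c "
from h import *
go(K['a'],95,.785)"
```

```text
clock: 6.57
eef_pos: [431.0, 188.1, 95.4]
tcp_rot: [-3.141, 0.0, 2.735]
contact_force: [-0.7, -1.5, 7.0]
opening: 0.151
grasp_force: 43.0
clock: 6.82
eef_pos: [431.0, 188.0, 95.4]
tcp_rot: [-3.141, 0.0, 2.674]
contact_force: [-0.8, -3.2, 6.3]
opening: 0.151
grasp_force: 43.0
t 6.82 shift [0.3 0.1 0.4] rz -0.003
```

To row units: -20 mm is -0.0333, -12 mm is -0.02, -0.12 rad is -0.0191.

```bash

python3 steer.py '[{"aperture": 0.6},{"aperture": 0.6},{"wz": -0.0056,"dz": -0.0167,"aperture": 0.6},{"wz": -0.0191,"dz": -0.0333,"aperture": 0.6},{"wz": -0.0191,"dz": -0.02,"aperture": 0.6}]'
python3 steer.py '[{"wz": -0.0191,"dz": -0.005,"aperture": 0.6},{"wz": -0.0191,"aperture": 0.6},{"wz": -0.0191,"aperture": 0.6},{"dx": -0.0233,"dy": -0.0233,"aperture": 0.6},{"dx": -0.0433,"dy": -0.0433,"aperture": 0.6}]'
python3 steer.py '[{"dx": -0.0467,"dy": -0.0467,"aperture": 0.6},{"dx": -0.0467,"dy": -0.0467,"aperture": 0.6},{"dx": -0.0467,"dy": -0.0467,"aperture": 0.6},{"dx": -0.0367,"dy": -0.0367,"aperture": 0.6},{"dx": -0.02,"dy": -0.02,"aperture": 0.6}]'
python3 steer.py '[{"dx": -0.01,"dy": -0.01,"aperture": 0.6},{"dx": -0.0048,"dy": -0.0048,"aperture": 0.6},{"aperture": 0.6},{"aperture": 0.6}]'
python3 -c "
from h import *
from rig import r, cams
go(K['c'],95,.15)
f=cams.grab_frame('top');cv2.imwrite('pics/t1.png',f[:,:,::-1]);bars(f,cams.camera_params('top'))
f=cams.grab_frame('wrist');cv2.imwrite('pics/w2.png',f[:,:,::-1]);bars(f,cams.camera_params('wrist'))
go(K['c'],95,.15)
"
```

```text
clock: 7.23
eef_pos: [430.9, 188.3, 137.9]
tcp_rot: [-3.142, -0.0, 2.955]
contact_force: [0.9, 0.6, -0.5]
opening: 0.604
grasp_force: 0.0
clock: 7.65
eef_pos: [475.0, 156.3, 139.8]
tcp_rot: [3.141, -0.002, -2.97]
contact_force: [1.3, 0.4, 0.3]
opening: 0.596
grasp_force: 0.0
clock: 8.07
eef_pos: [616.0, 56.7, 140.0]
tcp_rot: [-3.141, 0.002, -2.975]
contact_force: [-1.1, 0.7, -0.3]
opening: 0.601
grasp_force: 0.0
clock: 8.4
eef_pos: [622.2, 52.3, 139.8]
tcp_rot: [3.141, -0.001, -2.973]
contact_force: [0.4, -0.5, 0.1]
opening: 0.596
grasp_force: 0.0
t 8.4 shift [-1.2 -0.5 44.8] rz -0.002
a [236. 278.] [(0.2, 30)]
b [345. 238.] []
c [316. 159.] [(-1.15, 35)]
d [208. 197.] []
a [ 704. -112.] []
b [274. -34.] []
c [321. 241.] [(0.18, 57), (0.18, 56), (0.01, 33)]
d [652. 195.] []
t 8.5 shift [-1.2 -0.7 45. ] rz -0.001
```

View pics/w2.png

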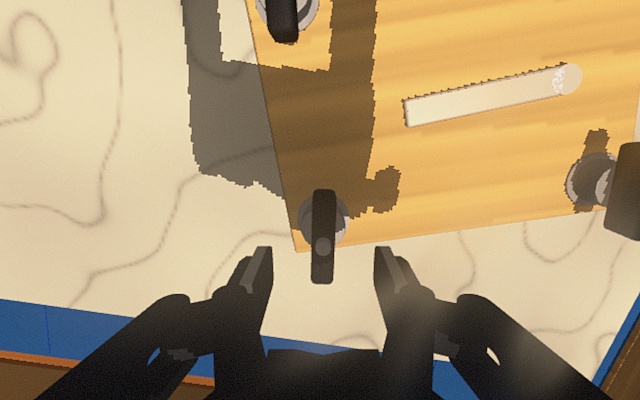

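The wrist view shows c's bar upright at (322,237), centred between the fingers, at about 0.18 rad.

To row units: 17 mm is 0.0283, 15 mm is 0.025, 0.029 rad is 0.0046.

```bash

python3 steer.py '[{"wz": 0.0046,"dx": -0.002,"dy": -0.001,"dz": 0.025,"aperture": 0.6},{"dz": 0.0283,"aperture": 0.6},{"dz": 0.0133,"aperture": 0.5},{"dz": 0.0067,"aperture": 0.4},{"dz": 0.0017,"aperture": 0.3}]' 40
python3 steer.py '[{"aperture": 0},{"aperture": 0},{"aperture": 0},{"aperture": 0}]'
python3 steer.py '[{"wz": 0.0143,"aperture": 0},{"wz": 0.0175,"aperture": 0},{"wz": 0.0175,"aperture": 0},{"wz": 0.0175,"aperture": 0},{"wz": 0.0175,"aperture": 0}]'
python3 steer.py '[{"wz": 0.0119,"aperture": 0},{"aperture": 0},{"aperture": 0}]'
python3 -c "
from h import *
go(K['c'],95,.785)"
```

```text
clock: 8.92
eef_pos: [623.8, 51.9, 94.8]
tcp_rot: [3.141, -0.001, -3.002]
contact_force: [-4.1, 1.9, 8.7]
opening: 0.303
grasp_force: 4.3
clock: 9.25
eef_pos: [624.5, 52.4, 95.8]
tcp_rot: [3.14, 0.0, -3.002]
contact_force: [-1.3, 5.7, -0.3]
opening: 0.159
grasp_force: 42.1
clock: 9.67
eef_pos: [624.4, 51.8, 95.8]
tcp_rot: [3.141, -0.0, 2.746]
contact_force: [-1.9, 2.2, 1.3]
opening: 0.154
grasp_force: 42.2
clock: 9.92
eef_pos: [624.4, 51.7, 95.8]
tcp_rot: [3.141, -0.0, 2.678]
contact_force: [-3.2, 2.8, 5.0]
opening: 0.152
grasp_force: 42.7
t 9.92 shift [ 0.9 -0.1  0.8] rz 0.001
```

To row units: -20 mm is -0.0333, -12 mm is -0.02, -0.12 rad is -0.0191.

```bash

python3 steer.py '[{"aperture": 0.6},{"aperture": 0.6},{"wz": -0.0151,"dz": -0.0167,"aperture": 0.6},{"wz": -0.0191,"dz": -0.0333,"aperture": 0.6},{"wz": -0.0191,"dz": -0.02,"aperture": 0.6}]'
python3 steer.py '[{"wz": -0.0191,"dz": -0.005,"aperture": 0.6},{"wz": -0.0191,"aperture": 0.6},{"wz": -0.0191,"aperture": 0.6},{"dx": 0.02,"dy": -0.0017,"aperture": 0.6},{"dx": 0.05,"dy": -0.0043,"aperture": 0.6}]'
python3 steer.py '[{"dx": 0.06,"dy": -0.0052,"aperture": 0.6},{"dx": 0.0567,"dy": -0.005,"aperture": 0.6},{"dx": 0.03,"dy": -0.0025,"aperture": 0.6},{"dx": 0.0117,"dy": -0.001,"aperture": 0.6},{"dx": 0.005,"dy": -0.0005,"aperture": 0.6}]'
python3 steer.py '[{"aperture": 0.6},{"aperture": 0.6}]'
python3 -c "
from h import *
from rig import r, cams
go(K['b'],97,.09)
f=cams.grab_frame('wrist');cv2.imwrite('pics/w3.png',f[:,:,::-1]);bars(f,cams.camera_params('wrist'))
go(K['b'],97,.09)
"
```

```text
clock: 10.33
eef_pos: [625.3, 51.0, 138.2]
tcp_rot: [-3.141, 0.001, 3.018]
contact_force: [0.5, 0.1, -1.1]
opening: 0.599
grasp_force: 0.0
clock: 10.75
eef_pos: [587.6, 38.5, 140.6]
tcp_rot: [-3.141, 0.005, -2.91]
contact_force: [0.3, 0.4, 0.5]
opening: 0.6
grasp_force: 0.0
clock: 11.17
eef_pos: [490.7, 7.2, 140.5]
tcp_rot: [-3.141, 0.001, -2.912]
contact_force: [0.3, 0.1, 0.0]
opening: 0.602
grasp_force: 0.0
clock: 11.33
eef_pos: [492.7, 7.8, 140.5]
tcp_rot: [-3.141, 0.002, -2.912]
contact_force: [0.7, -0.3, 0.2]
opening: 0.595
grasp_force: 0.0
t 11.33 shift [ 1.9  0.6 43.5] rz -0.001
a [652. 208.] []
b [323. 236.] [(0.1, 56), (0.1, 56)]
c [340. 413.] []
d [608. 395.] []
t 11.38 shift [ 1.9  0.5 43.4] rz -0.001
```

View pics/w3.png

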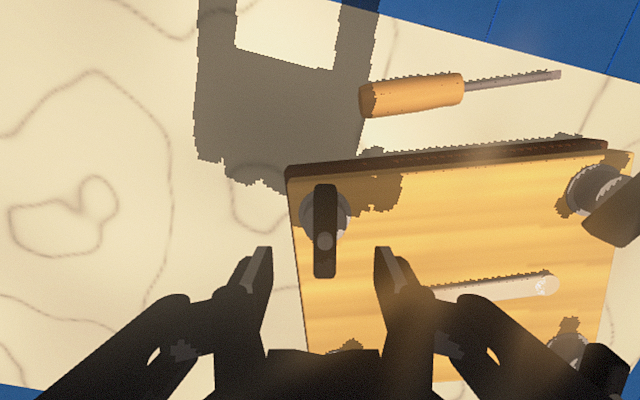

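The wrist view shows b's bar centred at (325,231), at 0.10 rad. a stays turned at about 45° on the right (620,205).

To row units: 16 mm is 0.0267, 15 mm is 0.025, 0.009 rad is 0.0014.

```bash

python3 steer.py '[{"wz": 0.0014,"dx": 0.0025,"dy": 0.0008,"dz": 0.025,"aperture": 0.6},{"dz": 0.0267,"aperture": 0.6},{"dz": 0.0133,"aperture": 0.5},{"dz": 0.005,"aperture": 0.4},{"dz": 0.0025,"aperture": 0.4}]' 40
python3 steer.py '[{"aperture": 0},{"aperture": 0},{"aperture": 0},{"aperture": 0},{"aperture": 0}]'
python3 steer.py '[{"wz": 0.0143,"aperture": 0},{"wz": 0.0191,"aperture": 0},{"wz": 0.0191,"aperture": 0},{"wz": 0.0191,"aperture": 0},{"wz": 0.0191,"aperture": 0}]'
python3 steer.py '[{"wz": 0.0183,"aperture": 0},{"aperture": 0},{"aperture": 0}]'
python3 -c "
from h import *
go(K['b'],97,.785)"
```

```text
clock: 11.8
eef_pos: [489.7, 8.0, 96.0]
tcp_rot: [3.141, -0.001, -2.921]
contact_force: [-0.1, 0.2, 0.1]
opening: 0.398
grasp_force: 0.0
clock: 12.22
eef_pos: [489.9, 8.0, 97.1]
tcp_rot: [3.142, 0.001, -2.922]
contact_force: [1.0, 2.4, 1.4]
opening: 0.153
grasp_force: 42.8
clock: 12.63
eef_pos: [489.9, 8.2, 97.1]
tcp_rot: [3.141, 0.001, 2.786]
contact_force: [1.6, 5.1, 1.7]
opening: 0.155
grasp_force: 42.9
clock: 12.88
eef_pos: [489.9, 8.2, 97.1]
tcp_rot: [3.14, 0.001, 2.679]
contact_force: [-0.2, 4.8, 2.8]
opening: 0.155
grasp_force: 43.0
t 12.88 shift [-0.9  0.1  0.1] rz 0.002
```

To row units: -20 mm is -0.0333, -12 mm is -0.02, -0.12 rad is -0.0191.

```bash

python3 steer.py '[{"aperture": 0.6},{"aperture": 0.6},{"wz": -0.0167,"dz": -0.0167,"aperture": 0.6},{"wz": -0.0191,"dz": -0.0333,"aperture": 0.6},{"wz": -0.0191,"dz": -0.02,"aperture": 0.6}]'
python3 steer.py '[{"wz": -0.0191,"dz": -0.0033,"aperture": 0.6},{"wz": -0.0191,"aperture": 0.6},{"wz": -0.0191,"aperture": 0.6},{"dx": -0.0175,"dy": 0.0283,"aperture": 0.6},{"dx": -0.0325,"dy": 0.0517,"aperture": 0.6}]'
python3 steer.py '[{"dx": -0.035,"dy": 0.0558,"aperture": 0.6},{"dx": -0.035,"dy": 0.0558,"aperture": 0.6},{"dx": -0.035,"dy": 0.0558,"aperture": 0.6},{"dx": -0.0275,"dy": 0.0442,"aperture": 0.6},{"dx": -0.015,"dy": 0.0242,"aperture": 0.6}]'
python3 steer.py '[{"dx": -0.0075,"dy": 0.012,"aperture": 0.6},{"dx": -0.0035,"dy": 0.0057,"aperture": 0.6},{"aperture": 0.6},{"aperture": 0.6}]'
python3 -c "
from h import *
from rig import r, cams
f=cams.grab_frame('wrist');cv2.imwrite('pics/w4.png',f[:,:,::-1]);bars(f,cams.camera_params('wrist'))
go(K['d'],97,.08)
"
```

```text
clock: 13.3
eef_pos: [489.4, 7.5, 139.5]
tcp_rot: [-3.141, -0.0, 3.029]
contact_force: [0.9, 1.2, -0.1]
opening: 0.602
grasp_force: 0.0
clock: 13.72
eef_pos: [506.2, 59.7, 140.5]
tcp_rot: [-3.141, -0.001, -2.902]
contact_force: [2.0, -0.4, 0.4]
opening: 0.602
grasp_force: 0.0
clock: 14.13
eef_pos: [560.5, 223.1, 140.7]
tcp_rot: [3.141, 0.001, -2.898]
contact_force: [-0.3, -0.7, 1.1]
opening: 0.601
grasp_force: 0.0
clock: 14.47
eef_pos: [562.8, 230.5, 140.4]
tcp_rot: [-3.141, -0.001, -2.902]
contact_force: [-1.0, 0.5, 0.9]
opening: 0.604
grasp_force: 0.0
a [301. -36.] []
b [-95.   2.] []
c [ 15. 264.] [(0.79, 32)]
d [325. 241.] [(0.09, 29), (0.11, 31)]
t 14.52 shift [-1.3  1.6 43.5] rz -0.001
```

To row units: 16 mm is 0.0267, 15 mm is 0.025, 0.014 rad is 0.0022.

```bash

python3 steer.py '[{"wz": 0.0022,"dx": -0.0022,"dy": 0.0027,"dz": 0.025,"aperture": 0.6},{"dz": 0.0267,"aperture": 0.6},{"dz": 0.0133,"aperture": 0.5},{"dz": 0.005,"aperture": 0.4},{"dz": 0.0025,"aperture": 0.4}]' 40
python3 steer.py '[{"aperture": 0},{"aperture": 0},{"aperture": 0},{"aperture": 0},{"aperture": 0}]'
python3 steer.py '[{"wz": 0.0151,"aperture": 0},{"wz": 0.0191,"aperture": 0},{"wz": 0.0191,"aperture": 0},{"wz": 0.0191,"aperture": 0},{"wz": 0.0191,"aperture": 0}]'
python3 steer.py '[{"wz": 0.0183,"aperture": 0},{"aperture": 0},{"aperture": 0}]'
python3 -c "
from h import *
go(K['d'],97,.785)"
```

```text
clock: 14.93
eef_pos: [563.9, 232.9, 96.7]
tcp_rot: [-3.141, -0.001, -2.916]
contact_force: [-1.0, -0.3, 0.7]
opening: 0.4
grasp_force: 0.0
clock: 15.35
eef_pos: [564.6, 233.3, 97.8]
tcp_rot: [-3.141, 0.001, -2.915]
contact_force: [-0.0, -5.3, 2.4]
opening: 0.155
grasp_force: 42.9
clock: 15.77
eef_pos: [564.6, 232.5, 97.8]
tcp_rot: [-3.14, 0.001, 2.788]
contact_force: [1.9, -11.1, 4.9]
opening: 0.153
grasp_force: 43.2
clock: 16.02
eef_pos: [564.5, 232.3, 97.8]
tcp_rot: [-3.14, 0.001, 2.677]
contact_force: [0.7, -11.0, 5.9]
opening: 0.151
grasp_force: 43.2
t 16.02 shift [ 0.7 -0.4  0.8] rz 0.0
```

To row units: -20 mm is -0.0333, -12 mm is -0.02.

```bash

python3 steer.py '[{"aperture": 0.6},{"aperture": 0.6},{"dz": -0.0167,"aperture": 0.6},{"dz": -0.0333,"aperture": 0.6},{"dz": -0.02,"aperture": 0.6}]'
python3 -c "
from h import *
from rig import r, cams
f=cams.grab_frame('wrist');cv2.imwrite('pics/w5.png',f[:,:,::-1]);bars(f,cams.camera_params('wrist'))"
python3 steer.py '[{"dx": 0.0167,"dy": -0.0167,"dz": -0.0017,"aperture": 0.6},{"dx": 0.04,"dy": -0.04,"aperture": 0.6},{"dx": 0.0433,"dy": -0.0433,"aperture": 0.6},{"dx": 0.0367,"dy": -0.0367,"aperture": 0.6},{"dx": 0.0167,"dy": -0.0167,"aperture": 0.6}]'
python3 steer.py '[{"dx": 0.0092,"dy": -0.0083,"aperture": 0.6},{"dx": 0.004,"dy": -0.0037,"aperture": 0.6},{"aperture": 0.6},{"aperture": 0.6}]'
python3 -c "
from h import *
from rig import r, cams
f=cams.grab_frame('wrist');cv2.imwrite('pics/w6.png',f[:,:,::-1]);bars(f,cams.camera_params('wrist'))
f=cams.grab_frame('top');cv2.imwrite('pics/t2.png',f[:,:,::-1]);bars(f,cams.camera_params('top'))
f=cams.grab_frame('side');cv2.imwrite('pics/s2.png',f[:,:,::-1]);bars(f,cams.camera_params('side'))
cv2.imwrite('pics/c2.png',cv2.hconcat([cv2.imread('pics/t2.png')[100:400,120:520],cv2.imread('pics/s2.png')[60:360,120:520]]))
go(K['a'],97,.785)
"
```

```text
clock: 16.43
eef_pos: [564.7, 234.4, 141.0]
tcp_rot: [3.14, 0.001, 2.678]
contact_force: [1.2, 0.6, 0.8]
opening: 0.6
grasp_force: 0.0
a [119.  56.] [(1.53, 48)]
b [-52. 288.] []
c [133. 406.] []
d [316. 236.] [(0.79, 57), (0.78, 56)]
clock: 16.9
eef_pos: [436.7, 191.3, 139.7]
tcp_rot: [-3.139, -0.002, 2.678]
contact_force: [0.7, 0.3, -0.2]
opening: 0.602
grasp_force: 0.0
clock: 17.23
eef_pos: [431.9, 190.4, 140.5]
tcp_rot: [3.14, 0.001, 2.678]
contact_force: [1.3, -0.4, -0.6]
opening: 0.598
grasp_force: 0.0
a [317. 240.] [(0.79, 56), (0.79, 56)]
b [133. 411.] []
c [276. 502.] []
d [462. 372.] [(0.71, 31), (0.15, 30)]
a [236. 278.] []
b [345. 238.] [(0.78, 51), (-1.55, 29)]
c [316. 159.] [(0.77, 30)]
d [208. 197.] [(0.79, 45)]
a [245. 159.] [(0.82, 48), (0.79, 37)]
b [271. 216.] [(0.82, 42), (0.77, 54)]
c [339. 200.] [(0.78, 48), (0.83, 42)]
d [306. 147.] [(-1.13, 30), (0.8, 43), (-1.09, 30), (0.56, 34)]
t 17.38 shift [-0.2 -2.1 43.1] rz 0.001
```

View pics/c2.png

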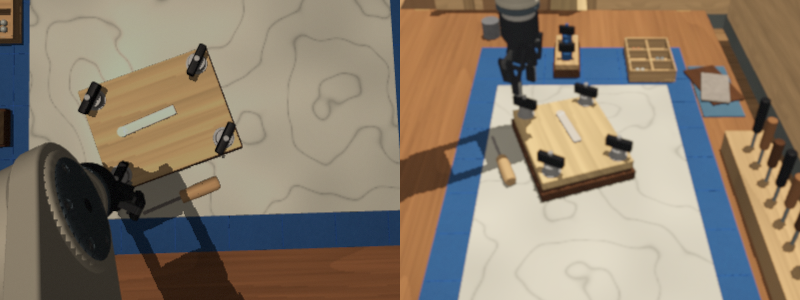

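All four bars measure about 0.785 rad. In the crops b, c and d stand at 45° (left crop (225,138), (197,60) and (92,98)), and a is under the gripper. Second pass, starting with a.

To row units: 16 mm is 0.0267, 15 mm is 0.025.

```bash

python3 steer.py '[{"dx": -0.0003,"dy": -0.003,"dz": 0.025,"aperture": 0.6},{"dz": 0.0267,"aperture": 0.6},{"dz": 0.0133,"aperture": 0.5},{"dz": 0.005,"aperture": 0.4},{"dz": 0.0017,"aperture": 0.4}]' 40
python3 steer.py '[{"aperture": 0},{"aperture": 0},{"aperture": 0},{"aperture": 0},{"aperture": 0}]'
python3 steer.py '[{"wz": 0.0159,"aperture": 0},{"wz": 0.0191,"aperture": 0},{"wz": 0.0191,"aperture": 0},{"wz": 0.0191,"aperture": 0},{"wz": 0.0191,"aperture": 0}]'
python3 steer.py '[{"wz": 0.0191,"aperture": 0},{"wz": 0.0111,"aperture": 0},{"wz": 0.0048,"aperture": 0},{"aperture": 0},{"aperture": 0}]'
python3 -c "
from h import *
from rig import r, cams
print(r.sense()['wrist_torque'])
go(K['a'],97,1.57)"
```

```text
clock: 17.8
eef_pos: [429.8, 188.0, 96.5]
tcp_rot: [-3.141, -0.001, 2.678]
contact_force: [-0.5, -0.2, 0.3]
opening: 0.399
grasp_force: 0.0
clock: 18.22
eef_pos: [430.3, 188.3, 97.6]
tcp_rot: [3.141, 0.001, 2.678]
contact_force: [0.2, 0.0, 2.1]
opening: 0.148
grasp_force: 43.0
clock: 18.63
eef_pos: [430.2, 188.2, 97.6]
tcp_rot: [3.141, 0.0, 2.092]
contact_force: [-0.5, 1.4, 2.5]
opening: 0.153
grasp_force: 43.3
clock: 19.05
eef_pos: [430.2, 188.2, 97.6]
tcp_rot: [3.141, 0.0, 1.88]
contact_force: [-0.1, 0.1, 6.2]
opening: 0.154
grasp_force: 43.8
[0.00382422 0.12062706 0.39167364]
t 19.05 shift [-0.2  0.6  0.6] rz -0.012
```

To row units: -20 mm is -0.0333, -12 mm is -0.02.

```bash

python3 steer.py '[{"aperture": 0.6},{"aperture": 0.6},{"dz": -0.0167,"aperture": 0.6},{"dz": -0.0333,"aperture": 0.6},{"dz": -0.02,"aperture": 0.6}]'
python3 -c "
from h import *
from rig import r, cams
f=cams.grab_frame('wrist');bars(f,cams.camera_params('wrist'))"
python3 steer.py '[{"wz": -0.0191,"dz": -0.0017,"aperture": 0.6},{"wz": -0.0191,"aperture": 0.6},{"wz": -0.0191,"aperture": 0.6},{"wz": -0.0191,"aperture": 0.6},{"wz": -0.0191,"aperture": 0.6}]'
python3 steer.py '[{"wz": -0.0191,"aperture": 0.6},{"wz": -0.0127,"aperture": 0.6},{"dx": -0.02,"dy": -0.003,"aperture": 0.6},{"dx": -0.0567,"dy": -0.0085,"aperture": 0.6},{"dx": -0.0667,"dy": -0.01,"aperture": 0.6}]'
python3 steer.py '[{"dx": -0.0667,"dy": -0.01,"aperture": 0.6},{"dx": -0.0667,"dy": -0.01,"aperture": 0.6},{"dx": -0.0567,"dy": -0.0085,"aperture": 0.6},{"dx": -0.0333,"dy": -0.005,"aperture": 0.6},{"dx": -0.015,"dy": -0.0023,"aperture": 0.6}]'
python3 steer.py '[{"dx": -0.008,"dy": -0.0013,"aperture": 0.6},{"aperture": 0.6},{"aperture": 0.6}]'
python3 -c "
from h import *
from rig import r, cams
f=cams.grab_frame('wrist');bars(f,cams.camera_params('wrist'))
go(K['c'],97,.785)
"
```

```text
clock: 19.47
eef_pos: [429.9, 188.1, 140.5]
tcp_rot: [-3.142, -0.0, 1.878]
contact_force: [0.5, 1.2, -0.1]
opening: 0.601
grasp_force: 0.0
a [321. 240.] [(1.57, 52)]
b [325. 463.] []
c [504. 461.] []
d [554. 237.] [(0.79, 29)]
clock: 19.93
eef_pos: [429.7, 188.0, 140.2]
tcp_rot: [-3.142, -0.0, 2.484]
contact_force: [-0.3, 0.0, 0.6]
opening: 0.601
grasp_force: 0.0
clock: 20.35
eef_pos: [501.0, 137.8, 140.1]
tcp_rot: [-3.141, -0.001, 2.678]
contact_force: [0.5, 0.5, 0.1]
opening: 0.599
grasp_force: 0.0
clock: 20.77
eef_pos: [622.1, 52.2, 140.0]
tcp_rot: [3.141, 0.002, 2.673]
contact_force: [-0.1, -0.0, -0.4]
opening: 0.604
grasp_force: 0.0
clock: 21.02
eef_pos: [622.2, 52.4, 139.8]
tcp_rot: [-3.141, -0.001, 2.677]
contact_force: [0.3, -0.1, -0.6]
opening: 0.599
grasp_force: 0.0
a [ 417. -333.] []
b [124.  61.] []
c [322. 243.] [(0.79, 56), (0.78, 58)]
d [610. -21.] []
t 21.07 shift [-1.6  0.1 42.9] rz 0.001
```

a is at 1.57. Now c, then on to b.

To row units: 16 mm is 0.0267, 15 mm is 0.025.

```bash

python3 steer.py '[{"dx": -0.0025,"dz": 0.025,"aperture": 0.6},{"dz": 0.0267,"aperture": 0.6},{"dz": 0.0133,"aperture": 0.5},{"dz": 0.005,"aperture": 0.4},{"dz": 0.0017,"aperture": 0.4}]' 40
python3 steer.py '[{"aperture": 0},{"aperture": 0},{"aperture": 0},{"aperture": 0},{"aperture": 0}]'
python3 steer.py '[{"wz": 0.0159,"aperture": 0},{"wz": 0.0191,"aperture": 0},{"wz": 0.0191,"aperture": 0},{"wz": 0.0191,"aperture": 0},{"wz": 0.0191,"aperture": 0}]'
python3 steer.py '[{"wz": 0.0191,"aperture": 0},{"wz": 0.0111,"aperture": 0},{"wz": 0.0048,"aperture": 0},{"aperture": 0},{"aperture": 0}]'
python3 -c "
from h import *
from rig import r, cams
print(r.sense()['wrist_torque'])
go(K['c'],97,1.57)"
python3 steer.py '[{"aperture": 0.6},{"aperture": 0.6},{"dz": -0.0167,"aperture": 0.6},{"dz": -0.0333,"aperture": 0.6},{"dz": -0.02,"aperture": 0.6}]'
python3 steer.py '[{"wz": -0.0191,"dz": -0.0017,"aperture": 0.6},{"wz": -0.0191,"aperture": 0.6}]'
python3 -c "
from h import *
from rig import r, cams
f=cams.grab_frame('wrist');bars(f,cams.camera_params('wrist'))"
python3 steer.py '[{"wz": -0.0191,"aperture": 0.6},{"wz": -0.0191,"aperture": 0.6},{"wz": -0.0191,"aperture": 0.6},{"wz": -0.0191,"aperture": 0.6},{"wz": -0.0127,"aperture": 0.6}]'
python3 -c "
from h import *
go(K['b'],97,.785)"
```

```text
clock: 21.48
eef_pos: [623.7, 51.9, 96.7]
tcp_rot: [-3.141, -0.001, 2.678]
contact_force: [-0.1, -0.1, -0.1]
opening: 0.399
grasp_force: 0.0
clock: 21.9
eef_pos: [624.9, 51.6, 97.9]
tcp_rot: [3.141, 0.001, 2.678]
contact_force: [-1.4, 3.4, 6.2]
opening: 0.151
grasp_force: 43.4
clock: 22.32
eef_pos: [624.2, 50.9, 97.8]
tcp_rot: [-3.141, 0.0, 2.092]
contact_force: [-5.7, -1.9, 9.0]
opening: 0.152
grasp_force: 44.1
clock: 22.73
eef_pos: [623.9, 50.8, 97.8]
tcp_rot: [-3.14, 0.001, 1.879]
contact_force: [-4.8, -1.3, 9.7]
opening: 0.157
grasp_force: 44.3
[-0.24032977  0.91797547  0.43481003]
t 22.73 shift [1.3 0.  0.8] rz -0.013
clock: 23.15
eef_pos: [625.2, 51.3, 140.8]
tcp_rot: [3.141, 0.0, 1.878]
contact_force: [1.4, -0.2, 0.3]
opening: 0.597
grasp_force: 0.0
clock: 23.32
eef_pos: [625.8, 51.4, 142.2]
tcp_rot: [3.139, 0.002, 2.123]
contact_force: [-0.4, -0.4, 0.6]
opening: 0.602
grasp_force: 0.0
a [  83. -281.] []
b [ 79. 183.] [(0.77, 36)]
c [320. 237.] [(1.55, 56)]
d [ 426. -168.] []
clock: 23.78
eef_pos: [624.8, 51.3, 140.6]
tcp_rot: [3.141, 0.001, 2.681]
contact_force: [-0.0, -0.1, -0.1]
opening: 0.601
grasp_force: 0.0
t 23.78 shift [100.9 -98.5  43.6] rz 0.004
```

To row units: -26 mm is -0.0433, -24 mm is -0.04, 0.003 rad is 0.0005.

```bash

python3 steer.py '[{"wz": 0.0005,"dx": 0.0167,"dy": -0.0167,"aperture": 0.6},{"dx": 0.04,"dy": -0.04,"aperture": 0.6},{"dx": 0.0433,"dy": -0.0433,"aperture": 0.6},{"dx": 0.0367,"dy": -0.035,"aperture": 0.6},{"dx": 0.0167,"dy": -0.0167,"aperture": 0.6}]'
python3 steer.py '[{"dx": 0.01,"dy": -0.0083,"aperture": 0.6},{"dx": 0.004,"dy": -0.0037,"aperture": 0.6},{"aperture": 0.6},{"aperture": 0.6}]'
python3 -c "
from h import *
from rig import r, cams
f=cams.grab_frame('wrist');bars(f,cams.camera_params('wrist'))
go(K['b'],97,.785)"
```

```text
clock: 24.2
eef_pos: [497.4, 10.7, 139.9]
tcp_rot: [-3.14, -0.003, 2.672]
contact_force: [-0.6, -0.1, 0.3]
opening: 0.601
grasp_force: 0.0
clock: 24.53
eef_pos: [492.1, 9.0, 140.5]
tcp_rot: [3.141, 0.001, 2.674]
contact_force: [-0.1, 0.1, 0.2]
opening: 0.6
grasp_force: 0.0
a [606. -29.] []
b [319. 239.] [(0.78, 52), (0.78, 56)]
c [463. 371.] []
d [735. 179.] []
t 24.58 shift [ 0.8 -1.7 43.4] rz -0.003
```

The manual's scale: shifts go in shares of 600 mm and turns go in shares of 2 pi rad. Converting my numbers, 16 mm is 0.0267, 15 mm is 0.025.

```bash

python3 steer.py '[{"dx": 0.001,"dy": -0.0025,"dz": 0.025,"aperture": 0.6},{"dz": 0.0267,"aperture": 0.6},{"dz": 0.0133,"aperture": 0.5},{"dz": 0.005,"aperture": 0.4},{"dz": 0.0017,"aperture": 0.4}]' 40
python3 steer.py '[{"aperture": 0},{"aperture": 0},{"aperture": 0},{"aperture": 0},{"aperture": 0}]'
python3 steer.py '[{"wz": 0.0159,"aperture": 0},{"wz": 0.0191,"aperture": 0},{"wz": 0.0191,"aperture": 0},{"wz": 0.0191,"aperture": 0},{"wz": 0.0191,"aperture": 0}]'
python3 steer.py '[{"wz": 0.0191,"aperture": 0},{"wz": 0.0111,"aperture": 0},{"wz": 0.0048,"aperture": 0},{"aperture": 0},{"aperture": 0}]'
python3 -c "
from h import *
from rig import r, cams
print(r.sense()['wrist_torque'])
go(K['b'],97,1.57)"
python3 steer.py '[{"aperture": 0.6},{"aperture": 0.6},{"dz": -0.0167,"aperture": 0.6},{"dz": -0.0333,"aperture": 0.6},{"dz": -0.02,"aperture": 0.6}]'
python3 steer.py '[{"wz": -0.0191,"dz": -0.0017,"aperture": 0.6},{"wz": -0.0191,"aperture": 0.6}]'
python3 -c "
from h import *
from rig import r, cams
f=cams.grab_frame('wrist');bars(f,cams.camera_params('wrist'))"
python3 steer.py '[{"wz": -0.0191,"aperture": 0.6},{"wz": -0.0191,"aperture": 0.6},{"wz": -0.0191,"aperture": 0.6},{"wz": -0.0191,"aperture": 0.6},{"wz": -0.0127,"aperture": 0.6}]'
python3 -c "
from h import *
go(K['d'],97,.785)"
```

```text
clock: 25.0
eef_pos: [489.7, 7.9, 96.5]
tcp_rot: [-3.141, -0.001, 2.675]
contact_force: [-0.0, -0.5, 0.9]
opening: 0.401
grasp_force: 0.0
clock: 25.42
eef_pos: [490.2, 8.0, 97.6]
tcp_rot: [3.14, 0.001, 2.675]
contact_force: [1.7, 4.6, 1.2]
opening: 0.152
grasp_force: 43.1
clock: 25.83
eef_pos: [490.2, 8.1, 97.6]
tcp_rot: [3.14, 0.0, 2.089]
contact_force: [0.5, 5.8, 1.6]
opening: 0.152
grasp_force: 43.2
clock: 26.25
eef_pos: [490.2, 8.1, 97.7]
tcp_rot: [3.14, 0.0, 1.875]
contact_force: [1.9, 6.3, 1.6]
opening: 0.152
grasp_force: 43.5
[ 1.02592844 -0.16209619  0.50202961]
t 26.25 shift [-0.3  0.4  0.7] rz -0.017
clock: 26.67
eef_pos: [489.6, 7.5, 140.7]
tcp_rot: [-3.142, 0.0, 1.875]
contact_force: [1.4, 0.4, 0.3]
opening: 0.599
grasp_force: 0.0
clock: 26.83
eef_pos: [490.2, 7.4, 141.9]
tcp_rot: [3.14, 0.001, 2.12]
contact_force: [-0.7, -0.5, -0.1]
opening: 0.602
grasp_force: 0.0
a [ 430. -164.] []
b [323. 240.] [(1.54, 32)]
c [539. 288.] [(1.56, 47), (0.44, 58)]
d [723. -68.] []
clock: 27.3
eef_pos: [489.4, 7.5, 140.5]
tcp_rot: [-3.141, -0.0, 2.678]
contact_force: [-0.2, 0.4, -0.4]
opening: 0.6
grasp_force: 0.0
t 27.3 shift [ 34.  234.3  43.5] rz 0.001
```

To row units: 40 mm is 0.0667, 34 mm is 0.0567.

```bash

python3 steer.py '[{"dx": 0.003,"dy": 0.02,"aperture": 0.6},{"dx": 0.0083,"dy": 0.0567,"aperture": 0.6},{"dx": 0.0097,"dy": 0.0667,"aperture": 0.6},{"dx": 0.0097,"dy": 0.0667,"aperture": 0.6},{"dx": 0.0097,"dy": 0.0667,"aperture": 0.6}]'
python3 steer.py '[{"dx": 0.0083,"dy": 0.0567,"aperture": 0.6},{"dx": 0.005,"dy": 0.0333,"aperture": 0.6},{"dx": 0.0022,"dy": 0.015,"aperture": 0.6},{"dx": 0.0012,"dy": 0.0083,"aperture": 0.6},{"aperture": 0.6}]'
python3 steer.py '[{"aperture": 0.6}]'
python3 -c "
from h import *
from rig import r, cams
f=cams.grab_frame('wrist');bars(f,cams.camera_params('wrist'))
go(K['d'],97,.785)"
```

```text
clock: 27.72
eef_pos: [543.0, 169.1, 140.6]
tcp_rot: [3.141, 0.0, 2.669]
contact_force: [0.8, -1.0, -0.8]
opening: 0.602
grasp_force: 0.0
clock: 28.13
eef_pos: [564.1, 232.5, 140.0]
tcp_rot: [-3.141, -0.0, 2.674]
contact_force: [-0.4, 0.5, 0.1]
opening: 0.597
grasp_force: 0.0
clock: 28.22
eef_pos: [563.8, 231.2, 140.0]
tcp_rot: [-3.141, -0.0, 2.673]
contact_force: [0.4, 0.3, -0.0]
opening: 0.596
grasp_force: 0.0
a [125.  57.] [(-1.57, 38), (1.53, 45)]
b [-47. 292.] []
c [138. 411.] []
d [324. 239.] [(0.78, 56), (0.79, 53)]
t 28.27 shift [ 0.7  1.3 43. ] rz -0.004
```

To row units: 16 mm is 0.0267, 15 mm is 0.025.

```bash

python3 steer.py '[{"dx": 0.0008,"dy": 0.0022,"dz": 0.025,"aperture": 0.6},{"dz": 0.0267,"aperture": 0.6},{"dz": 0.0133,"aperture": 0.5},{"dz": 0.005,"aperture": 0.4},{"dz": 0.0017,"aperture": 0.4}]' 40
python3 steer.py '[{"aperture": 0},{"aperture": 0},{"aperture": 0},{"aperture": 0},{"aperture": 0}]'
python3 steer.py '[{"wz": 0.0159,"aperture": 0},{"wz": 0.0191,"aperture": 0},{"wz": 0.0191,"aperture": 0},{"wz": 0.0191,"aperture": 0},{"wz": 0.0191,"aperture": 0}]'
python3 steer.py '[{"wz": 0.0191,"aperture": 0},{"wz": 0.0111,"aperture": 0},{"wz": 0.0048,"aperture": 0},{"aperture": 0},{"aperture": 0}]'
python3 -c "
from h import *
from rig import r, cams
print(r.sense()['wrist_torque'])
go(K['d'],97,1.57)"
python3 steer.py '[{"aperture": 0.6},{"aperture": 0.6},{"dz": -0.0167,"aperture": 0.6},{"dz": -0.0417,"aperture": 0.6},{"dz": -0.05,"aperture": 0.6}]'
python3 steer.py '[{"dz": -0.05,"aperture": 0.6},{"dz": -0.05,"aperture": 0.6},{"dz": -0.0333,"aperture": 0.6},{"dz": -0.0133,"aperture": 0.6},{"aperture": 0.6}]'
python3 steer.py '[{"aperture": 0.6},{"aperture": 0.6},{"aperture": 0.6}]'
python3 -c "
from h import *
from rig import r, cams
for n in ('wrist','side','top'):
  f=cams.grab_frame(n);cv2.imwrite('pics/z%s.png'%n,f[:,:,::-1]);print(n);bars(f,cams.camera_params(n))
cv2.imwrite('pics/zz.png',cv2.hconcat([cv2.imread('pics/zwrist.png')[:,:400],cv2.imread('pics/zside.png')[:,120:520]]))
"
```

```text
clock: 28.68
eef_pos: [564.0, 232.6, 96.6]
tcp_rot: [-3.141, -0.001, 2.674]
contact_force: [0.5, -0.0, -0.1]
opening: 0.401
grasp_force: 0.0
clock: 29.1
eef_pos: [564.3, 232.4, 97.9]
tcp_rot: [-3.14, 0.0, 2.675]
contact_force: [-1.7, -6.4, 3.2]
opening: 0.153
grasp_force: 41.3
clock: 29.52
eef_pos: [563.8, 231.9, 97.9]
tcp_rot: [-3.139, 0.002, 2.09]
contact_force: [-3.2, -9.1, 5.3]
opening: 0.156
grasp_force: 41.7
clock: 29.93
eef_pos: [563.6, 231.7, 97.8]
tcp_rot: [-3.139, 0.002, 1.876]
contact_force: [-4.2, -8.7, 5.0]
opening: 0.155
grasp_force: 42.1
[-1.4767788   0.50682403  0.44345861]
t 29.93 shift [0.5 0.3 0.8] rz -0.016
clock: 30.35
eef_pos: [563.5, 233.3, 162.1]
tcp_rot: [-3.139, 0.0, 1.875]
contact_force: [0.8, -0.3, 0.2]
opening: 0.601
grasp_force: 0.0
clock: 30.77
eef_pos: [565.6, 234.1, 253.0]
tcp_rot: [3.137, -0.001, 1.875]
contact_force: [-0.0, -0.8, -0.3]
opening: 0.601
grasp_force: 0.0
clock: 31.02
eef_pos: [563.6, 233.2, 248.3]
tcp_rot: [-3.139, 0.0, 1.875]
contact_force: [-0.1, -0.7, -0.3]
opening: 0.601
grasp_force: 0.0
wrist
a [173. 196.] [(-1.56, 49), (1.54, 53)]
b [201. 359.] []
c [325. 358.] []
d [323. 194.] [(1.55, 43)]
side
a [245. 159.] [(-1.5, 70), (-1.5, 57)]
b [271. 216.] [(-1.51, 69), (-1.51, 61)]
c [339. 200.] [(-1.28, 31), (-1.55, 46), (1.44, 36)]
d [306. 147.] [(1.44, 45)]
top
a [236. 278.] []
b [345. 238.] [(-1.56, 42)]
c [316. 159.] [(1.56, 47), (1.57, 45)]
d [208. 197.] [(1.56, 47)]
```

View pics/zz.png

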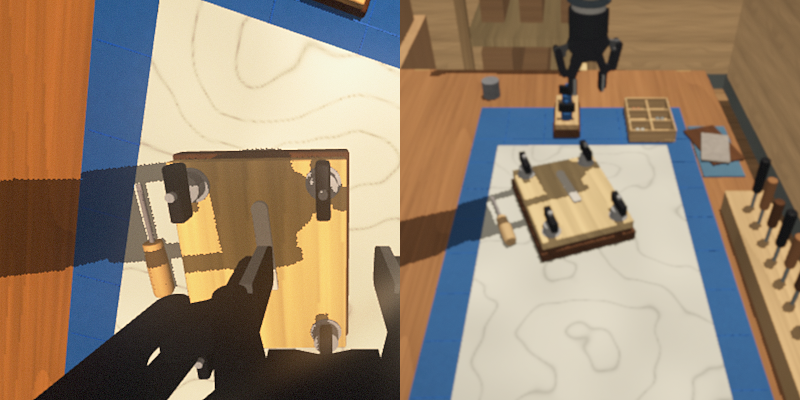

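All four bars lie along the press's long side. The wrist view shows a at (178,192) and d at (323,190), and the side view shows all four. The bone folder hasn't moved and the gripper is clear.

```bash
python3 -c "
from rig import r, cams
print(r.sign_off())"
```

```text
the job is handed in; nothing more can be done
None
```

I tightened all four knobs in the crisscross order a, c, b, d, first to about 0.785 rad and then to their stops at about 1.57 rad, and handed the job in at about 31 s with the gripper clear of everything.

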